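Count a bangle and show it to the inspection camera

ROBOT

A 7-joint arm with a two-finger parallel gripper is mounted at the origin on the work surface. World frame = base frame: x ahead of the robot, y to its left, z up, the work surface at z = 0. Lengths are in m, angles in rad, forces in N, time in s.
With the tool pointing down it reaches from about 0.425 to 0.925 m from the base axis. Payload 6.8 kg.
Tool frame: the origin (TCP) lies at the very end of the fingers, on their centre line; the grasp point (between the pads) lies 19 mm behind it; z points along the fingers, y is the line along which they close (so a half turn about z gives the same grasp; the last joint's range is limited). The gripper opens to 88 mm and grips with 3 to 60 N. Pads are 20 mm wide; open, the fingers measure 115 mm over their backs; the gripper's body (75 mm by 178 mm) begins 61 mm behind the grasp point.
Start: joints at [1.226, 0.477, 0.022, 1.555, -0.011, 1.109, -0.083], TCP at [0.158, -0.656, 0.223] pointing down, gripper open.
Joint ranges: [-2.96, 2.96], [-0.34, 2.1], [-1.41, 1.46], [0.24, 2.44], [-1.37, 4.51], [0.17, 1.92], [-2.96, 2.96]. Speed limits (rad/s): [2.39, 2.39, 3.14, 3.14, 3.14, 3.14, 3.14].

INTERFACE

Orientations are given as [roll, pitch, yaw] about the fixed x, y, z axes, in that order (R = Rz(yaw) Ry(pitch) Rx(roll)).
In Python, from cell import sensors, imaging, ticket gives the robot as it stands.
- The arm moves only by the tool servo_tool, never from a script. Its argument "rows" is a list of rows, each a list of 3 entries, a list of its own where there are three numbers: the shift along the tool's x, y, z as a fraction of full scale, then the turn, a rotation vector about the tool's x, y, z as a fraction of full scale, then the opening, from 0 (shut) to 1 (fully open). A call has 1 to 12 rows; each row shifts and turns the commanded pose from where the row before left it, along the tool's axes as they then stand; what a row does not reach is not made up. Full scale, the value 1, is 5 cm for a shift and 0.5 rad for a turn. A row lasts 1/8 s, in which the tool goes at most 62.5 mm and 10.7 degrees, less where a joint would pass 70% of its speed; a pose out of reach is approached as far as the arm can. A call with a number of a shift or a turn outside -1 to 1 is refused whole. A call with a gripper value outside its range is refused whole. The fingers move at their own pace and stop on an object; "newtons" is the grip in N (left out, the last holds). Time passes only in rows, so rows that do not move let the fingers close. It gives the time, the measured TCP pose, the force, the opening and the grip force at its end, in the units of the state.
- sensors.read_state(): the state, without advancing time (a new reading comes with each control period).
- imaging.snapshot(name): name is "scene" or "top"; returns the picture (400x640x3 uint8, blue, green, red); there is no depth.
- imaging.get_calibration(name): a dict with "mtx" (3x3 intrinsics, pixels), "dist" ([k1, k2, p1, p2, k3] as OpenCV has them; the pictures are not rectified), "rvec" (rotation vector, rad) and "tvec" (3), from world to camera coordinates, as OpenCV has them. Camera axes: x right, y down, z forward; pixel columns grow to the right and rows downward; lengths in m; the calibration is good to about 2 mm. A picture is of the moment at which its call begins. get_calibration takes no time and is no camera call.
- ticket.job_done(): hands the job in; it is judged then, once.
The state is a dict: "time": time; "qpos": joint angles; "joint_velocities": joint speeds; "effort": joint torques, N m; "tool_pos": TCP position; "ee_rot": TCP orientation; "force": force on the tool from outside, world axes, zero at the start; "ft_torque": the same for the moment, N m; "gripper_width": opening from 0.0 (shut) to 1.0 (fully open); "gripper_force": force on a finger pad.
Only numpy, scipy, OpenCV 4.12 (cv2) and the standard library are available. Lean on these libraries where they do the work, as an engineer would, in place of code of your own. Each camera call takes 0.05 s, during which the arm holds its last target. There are 200 camera calls.

TASK

Count the next piece on the tally counter by swinging its sprung lever all the way to the stop and letting it spring back; then take the square bangle out of the slotted wooden rack and hold it up in the air in front of the inspection camera, its middle on the lens axis about 140 mm from the front of the lens, upright as it stood in the rack and with its opening square to the lens so that the camera looks straight through it. Finish while holding it there, still, in the gripper and touching nothing else; leave the other two bangles standing in their slots and do not knock over the jar, the cup or the spool.

Things in the scene. Friction and masses are not known exactly. Their poses are not given: they have to be found in the camera images.
- square_bangle: Square bright steel bangle, 68 x 68 mm outside, the only one with four sides, standing on one side in a rack slot; bar 6 mm thick, 14 mm wide, about 0.12 kg. Origin: middle of the lower side's underside; z up through its middle, x along its axis (where one looks through), y along the upper bar, whose top is 68 mm above the origin and can be pinched across its 14 mm from above.
- square_bangle_mid (a point): Middle of the square bangle's opening, 34 mm above its origin; axes as the bangle.
- round_bangle: Round bright steel bangle, 68 mm outside, 14 mm wide, wall 6 mm, in another slot; origin at its lowest point, x along its axis. Stays in the rack.
- round_bangle_mid (a point): Centre of the round bangle.
- octagon_bangle: Eight-sided bright steel bangle, 68 mm across flats, 14 mm wide, wall 6 mm, in another slot; origin under its lowest side, x along its axis. Stays in the rack.
- octagon_bangle_mid (a point): Centre of the octagonal bangle.
- rack: Fixed wooden bar 55 x 260 x 26 mm (x, y, z) on the table with three slots end to end along its y axis, 85 mm apart, each 14 mm deep, 15.5 mm wide (x) and 74 mm long (y). Origin: centre of its underside. The bangles stand 54 to 56 mm out of its top; which bangle is in which slot varies.
- focus (a point): Where the middle of the bangle belongs: a point in the air on the lens axis, 140 mm in front of the lens front. Its x axis lies along the lens axis (level), pointing from the focus to the lens; z up.
- lens (a point): Centre of the front of the inspection camera's lens (black barrel 42 mm in diameter); axes as focus. The lens height, 170 to 230 mm above the table, varies.
- camera: Stand of the inspection camera at the back of the table: steel base plate 100 x 100 x 14 mm and an upright post 260 mm high; the black camera head is clamped to the post, looking towards -x of the stand. Origin on the table; the focus is at x = -185 mm, y = 0 of the stand.
- counter: Fixed tally counter: aluminium box 85 x 65 mm, 50 mm high, on a 110 x 85 mm foot, four blank number wheels at the front (-x), advance lever on top. Origin: on the table; the box's centre is at x = +10 mm of it.
- counter_pivot (a point): On the upright axis of the lever, 60 mm above the table, at x = +25 mm of the counter; axes as the counter.
- lever (a joint): Advance lever's angle (rad): 0 at rest, 0.9 at its stop. Swings level about the pivot, counterclockwise from above: from 0.45 rad on the +y side of the counter's -x direction to 0.45 rad on the -y side. A spring (about 1 to 2 N at the post) returns it when let go.
- lever_post (a point): Top of the black upright finger post at the lever's free end, 10 mm in diameter, 70 mm from the pivot axis; its top is 90 mm above the table and 29 mm of it stand free above the lever's arm. It moves with the lever and can be pushed or pinched from above.
- jar: Capped glass jar, 48 mm in diameter, 85 mm high, standing; origin under its centre. Bystander.
- cup: Small white plastic cup, 36 mm in diameter, 45 mm high, standing; origin under its centre. Bystander.
- spool: Black spool, 48 mm in diameter, 40 mm high, standing; origin under its centre. Bystander.
Things that resemble listed ones, but are neither listed nor needed, are in the scene too. Leave any turquoise look-alike of the counter alone.

How it is judged:
On the way, in this order (a step that is already met when the one before it is completed fails the run):
1. the counter's lever is swung to its stop, the square bangle still in the rack (value of joint lever above 0.84 rad and height (world z) of square_bangle below 0.03 m and contact force between square_bangle and rack above 0.05 N), for 0.1 s.
2. the lever has sprung back, the square bangle still in the rack (value of joint lever below 0.06 rad and height (world z) of square_bangle below 0.03 m and contact force between square_bangle and rack above 0.05 N), for 0.2 s.
At the end, for the whole second after the job is handed in: Square bangle held still in the gripper: middle within 25 mm of the focus and over 140 mm up, axis within 0.15 rad of the lens axis, z within 0.15 rad of vertical, under 0.03 m/s, not touching camera, rack or counter; lever at rest (under 0.06 rad) (distance between square_bangle_mid and focus below 0.025 m and angle between the x axis of square_bangle and the x axis of focus, either way round below 0.15 rad and angle between square_bangle's own z axis and vertical below 0.15 rad and height (world z) of square_bangle_mid above 0.14 m and contact force between the fingers and square_bangle above 2 N and contact force between square_bangle and camera below 0.1 N and contact force between square_bangle and rack below 0.1 N and contact force between square_bangle and counter below 0.1 N and linear speed of square_bangle below 0.03 m/s and value of joint lever below 0.06 rad); the arm keeps its last pose, push and grip.
It fails at once if the round bangle leaves its slot or is turned or tipped over (height (world z) of round_bangle_mid above 0.066 m or height (world z) of round_bangle_mid below 0.03 m or angle between the x axis of round_bangle and the x axis of rack, either way round above 0.35 rad).
It fails at once if the octagonal bangle leaves its slot or is turned or tipped over (height (world z) of octagon_bangle_mid above 0.066 m or height (world z) of octagon_bangle_mid below 0.03 m or angle between the x axis of octagon_bangle and the x axis of rack, either way round above 0.35 rad).
It fails at once if the jar, the cup or the spool is knocked over (angle between any of jar, cup, spool's own z axis and vertical above 0.6 rad).
It also fails if it takes over 51 s, if anything falls off the work surface, if the arm or the gripper's body presses on something with over 40 N, if the wrist force passes 120 N, or if a joint passes its speed limit or range.

## Working session

There is one attempt and no reset: what is moved stays moved. The work goes in short steps, Python scripts to look and compute and a tool call to move; the robot and the scene stay as the last step left them, time stands still between calls to the robot, and variables do not carry over. Pictures are saved under pics/ and viewed, at most 10 in all, crops included, and the job is handed in when it is done.

Besides the shell and the picture viewer there is one more tool, called after "Call:" as name(argument=value, ...) on one line, values as JSON. servo_tool: Moves the arm, as the interface text tells. Its arguments: {"type":"object","properties":{"rows":{"type":"array","items":{"type":"array"}},"newtons":{"type":"number"}},"required":["rows"]}

```bash
mkdir -p pics; ls; cat > h.py <<'E'
import numpy as np, cv2
from cell import sensors, imaging, ticket
def cal(n):
    c=imaging.get_calibration(n); R=cv2.Rodrigues(np.array(c["rvec"],float))[0]; t=np.array(c["tvec"],float).ravel()
    return np.array(c["mtx"],float),np.array(c["dist"],float),R,t
def ray(n,uv):
    K,d,R,t=cal(n); p=cv2.undistortPoints(np.array(uv,float).reshape(-1,1,2),K,d).reshape(-1,2)
    D=np.c_[p,np.ones(len(p))]@R; return -R.T@t, D/np.linalg.norm(D,axis=1)[:,None]
def onz(n,uv,z):
    o,D=ray(n,uv); return o+D*((z-o[2])/D[:,2])[:,None]
def tri(u1,u2,n1="scene",n2="top"):
    o1,a=ray(n1,u1); o2,b=ray(n2,u2); out=[]
    for x,y in zip(a,b):
        s=np.linalg.lstsq(np.c_[x,-y],o2-o1,rcond=None)[0]
        p,q=o1+x*s[0],o2+y*s[1]; out.append(np.r_[(p+q)/2,np.linalg.norm(p-q)])
    return np.array(out)
def proj(n,P):
    K,d,R,t=cal(n); return cv2.projectPoints(np.array(P,float).reshape(-1,3),cv2.Rodrigues(R)[0],t,K,d)[0].reshape(-1,2)
E
python3 - <<'E'
from h import *
np.set_printoptions(precision=3,suppress=True)
for n in("scene","top"):
    im=imaging.snapshot(n); cv2.imwrite(f"pics/{n}0.png",im)
    K,d,R,t=cal(n); print(n,K[0,0],-R.T@t,R[2])
print(sensors.read_state())
E
```

```text
pics
scene 473.67837893156695 [1.039 0.817 0.758] [-0.437 -0.691 -0.576]
top 419.6365000904313 [0.537 0.038 1.096] [ 0.045  0.027 -0.999]
{'time': 0.1, 'qpos': array([ 1.226,  0.478,  0.022,  1.556, -0.011,  1.109, -0.083]), 'joint_velocities': array([ 0.001, -0.002,  0.   , -0.002, -0.001, -0.   , -0.   ]), 'effort': array([  0.004, -58.409,   1.541, -27.331,  -0.054,   0.013,   0.   ]), 'tool_pos': array([ 0.158, -0.656,  0.222]), 'ee_rot': array([-3.14 ,  0.   ,  0.237]), 'force': array([ 0.085,  0.075, -0.249]), 'ft_torque': array([-0.019, -0.03 , -0.001]), 'gripper_force': 0.0, 'gripper_width': 0.9980179594470692}
```

View pics/scene0.png

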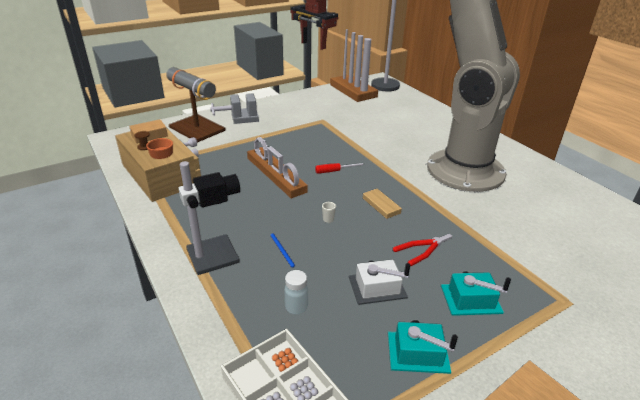

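View pics/top0.png

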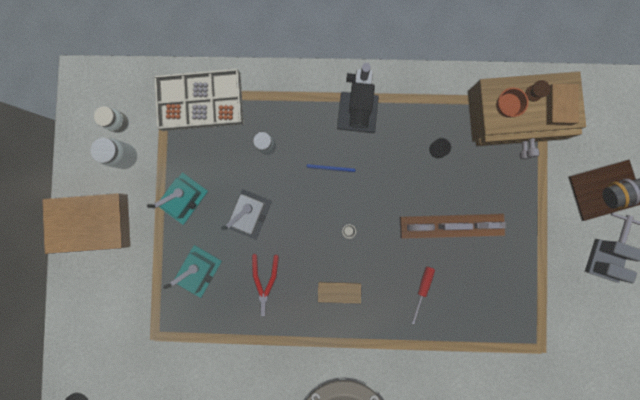

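The scene view shows the rack at (277,170), the camera stand at (210,220), the white counter at (380,280) with its post at (407,269), the jar at (296,292), the cup at (329,212) and the teal decoys. In the top view the rack is at (453,226), the counter at (247,214), the inspection head at (360,100) and the spool at (440,148). Next, enlarged crops.

```bash
python3 - <<'E'
import cv2,numpy as np
s=cv2.imread("pics/scene0.png");t=cv2.imread("pics/top0.png")
def c(i,x,y,w,h): return cv2.resize(i[y:y+h,x:x+w],(400,300),interpolation=cv2.INTER_CUBIC)
# s rack 80x60 x5 ; s counter; t rack 120x90 x3.33; t counter 80x60
o=np.vstack([np.hstack([c(s,235,132,80,60),c(s,340,250,80,60)]),np.hstack([c(t,395,190,120,90),c(t,210,185,80,60)])])
cv2.imwrite("pics/c1.png",o)
o=np.vstack([np.hstack([c(s,170,155,80,60),c(s,180,220,80,60)]),np.hstack([c(t,320,60,100,75),c(t,320,60,100,75)])])
cv2.imwrite("pics/c2.png",o)
E
```

```text
(no output)
```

View pics/c1.png

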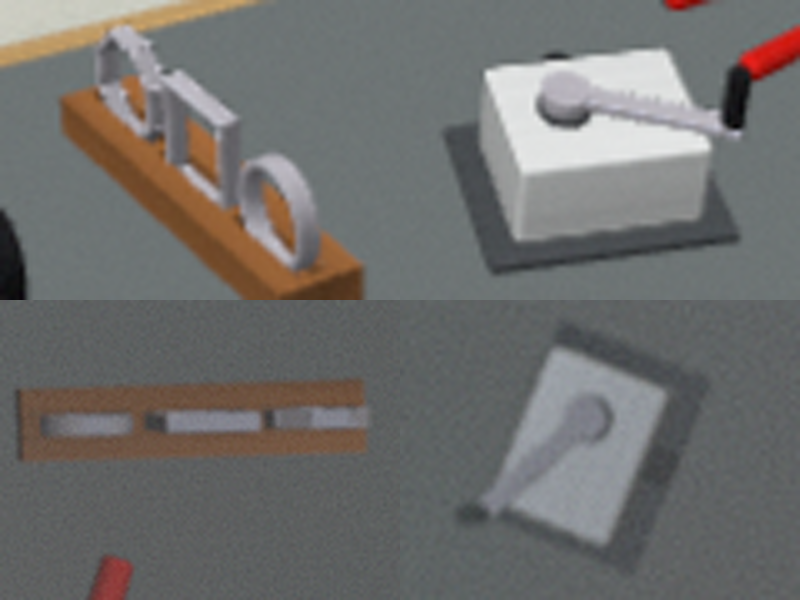

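View pics/c2.png

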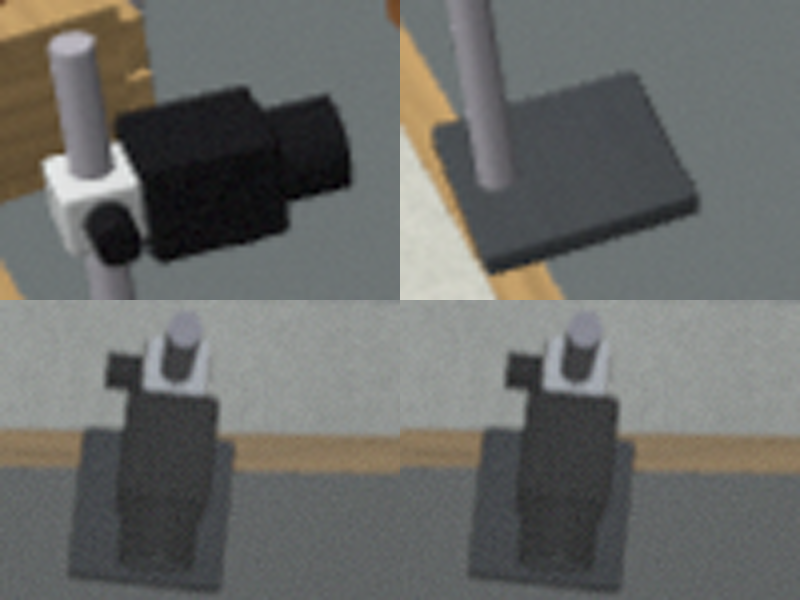

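Crops: the square bangle is in the middle slot. Its top bar runs about (268,146)–(283,156) in scene and (444,226)–(474,226) in top. The lever post top is at scene (407.6,264), top (223.5,227.5). The lens rim centre is at scene (237.8,183.4), top about (359.5,127).

```bash
python3 - <<'E'
from h import *
np.set_printoptions(precision=4,suppress=True)
S=lambda x,y,ox,oy,s=5:(ox+(x+.5)/s-.5,oy+(y+.5)/s-.5)
def show(n,*a): print(n,*a)
# bangle bar ends (centre of top face)
sb=[S(172,70,235,132),S(234,119,235,132)]
tb=[S(165,121,395,190,3.333),S(262,120,395,190,3.333)]
show("bar tri\n",tri(sb,tb)); show("bar onz top",onz("top",tb,.08))
rk=[S(22,89,395,190,3.333),S(22,160,395,190,3.333),S(362,80,395,190,3.333),S(362,150,395,190,3.333)]
r=onz("top",rk,.026); show("rack\n",r, "yaw",np.arctan2(*((r[0]+r[1]-r[2]-r[3])[:2])), 'mean',r.mean(0))
show("post",tri([S(338,68,340,250)],[S(66,212,210,185)]))
show("pivot",tri([S(166,85,340,250)],[S(191,117,210,185)]), onz("scene",[S(166,85,340,250)],.065))
bs=onz("scene",[S(82,70,340,250),S(265,50,340,250),S(312,152,340,250),S(116,178,340,250)],.05)
bt=onz("top",[S(152,48,210,185),S(266,90,210,185),S(208,246,210,185)],.05)
show("box scene\n",bs,"\ntop\n",bt)
show("lens",tri([S(338,142,170,155)],[S(158,268,320,60,4)]))
show("plate scene\n",onz("scene",[S(35,128,180,220),S(230,72,180,220),S(297,195,180,220),S(90,262,180,220)],.014))
show("plate top\n",onz("top",[S(83,130,320,60,4),S(234,144,320,60,4),S(220,290,320,60,4),S(69,277,320,60,4)],.014))
show("posttop",tri([S(73,42,170,155)],[S(185,22,320,60,4)]), onz("scene",[S(95,187,180,220)],.014))
for n,u,z in (("jar",(262.5,141),.085),("cup",(348.5,231),.045),("spool",(440,147.5),.04)): show(n,onz("top",[u],z))
E
```

```text
bar tri
 [[ 0.5326 -0.2251  0.1197  0.034 ]
 [ 0.5018 -0.2945  0.0505  0.0409]]
bar onz top [[ 0.517  -0.2269  0.08  ]
 [ 0.5194 -0.2965  0.08  ]]
rack
 [[ 0.5376 -0.1323  0.026 ]
 [ 0.4837 -0.1332  0.026 ]
 [ 0.5506 -0.3896  0.026 ]
 [ 0.4976 -0.39    0.026 ]] yaw -0.0523782486258831 mean [ 0.5174 -0.2613  0.026 ]
post [[0.5011 0.3049 0.0938 0.0009]]
pivot [[0.5478 0.2527 0.0638 0.0025]] [[0.5476 0.2542 0.065 ]]
box scene
 [[0.563  0.216  0.05  ]
 [0.4857 0.2461 0.05  ]
 [0.5081 0.3057 0.05  ]
 [0.5881 0.2764 0.05  ]] 
top
 [[0.5832 0.2756 0.05  ]
 [0.5635 0.2174 0.05  ]
 [0.4848 0.2441 0.05  ]]
lens [[ 0.7315 -0.0122  0.184   0.    ]]
plate scene
 [[ 0.8507 -0.0687  0.014 ]
 [ 0.7552 -0.0618  0.014 ]
 [ 0.7625  0.0364  0.014 ]
 [ 0.859   0.031   0.014 ]]
plate top
 [[ 0.8578  0.0293  0.014 ]
 [ 0.8503 -0.0693  0.014 ]
 [ 0.7542 -0.0619  0.014 ]
 [ 0.7607  0.0362  0.014 ]]
posttop [[ 0.8382 -0.0182  0.2636  0.0035]] [[ 0.8404 -0.015   0.014 ]]
jar [[0.7128 0.2169 0.085 ]]
cup [[0.4978 0.0013 0.045 ]]
spool [[ 0.7132 -0.2247  0.04  ]]
```

```bash
cat >> h.py <<'E'
def plan(wps,op,step=.045,turn=.17,start=None):
    """rows from the measured pose through (x,y,z,yaw); tool down"""
    s=sensors.read_state()
    p=np.r_[s["tool_pos"],s["ee_rot"][2]] if start is None else np.array(start,float)
    rows=[]
    for w in wps:
        w=np.array(w,float); n=int(np.ceil(max(np.linalg.norm(w[:3]-p[:3])/step,abs(w[3]-p[3])/turn,1)-1e-6))
        ends=[p+(w-p)*(k+1)/n for k in range(n)]
        for e in ends:
            c,si=np.cos(p[3]),np.sin(p[3]); d=e-p
            v=np.round([(c*d[0]+si*d[1])/.05,(si*d[0]-c*d[1])/.05,-d[2]/.05],2); t=round(-d[3]/.5,2)
            rows.append([[float(x) for x in v],[0,0,t],op])
            p=p+np.r_[.05*(c*v[0]+si*v[1]),.05*(si*v[0]-c*v[1]),-.05*v[2],-.5*t]
    import json; print(len(rows)); print(json.dumps(rows).replace(" ","").replace(".0,",",").replace(".0]","]")); return p
E
python3 - <<'E'
from h import *
np.set_printoptions(precision=4,suppress=True)
S=lambda x,y,ox,oy,s=5:(ox+(x+.5)/s-.5,oy+(y+.5)/s-.5)
sb=[S(234,119,235,132),S(172,70,235,132)]
tb=[S(165,121,395,190,3.333),S(262,120,395,190,3.333)]
b=tri(sb,tb);print(b,b.mean(0))
print(tri([S(338,142,170,155)],[S(158,261,320,60,4)]))
p=plan([(.40,-.4,.22,1.1),(.52,-.1,.22,1.9),(.54,.2,.2,2.5),(.5105,.339,.16,2.77)],0)
E
```

```text
[[ 0.5159 -0.2246  0.086   0.0027]
 [ 0.5191 -0.2949  0.0843  0.0009]] [ 0.5175 -0.2597  0.0852  0.0018]
[[ 0.7335 -0.0113  0.1855  0.0033]]
27
[[[0.74,-0.48,0],[0,0,-0.22],0],[[0.78,-0.4,0.01],[0,0,-0.21],0],[[0.83,-0.31,0],[0,0,-0.22],0],[[0.85,-0.22,0.01],[0,0,-0.21],0],[[0.87,-0.12,0],[0,0,-0.22],0],[[0.88,-0.04,0.01],[0,0,-0.21],0],[[0.87,0.06,0],[0,0,-0.22],0],[[0.87,0.16,0.01],[0,0,-0.22],0],[[0.8,-0.07,-0],[0,0,-0.2],0],[[0.81,0.01,-0],[0,0,-0.2],0],[[0.81,0.09,-0],[0,0,-0.2],0],[[0.79,0.17,-0],[0,0,-0.2],0],[[0.76,0.24,-0],[0,0,-0.2],0],[[0.74,0.33,-0],[0,0,-0.2],0],[[0.71,0.39,-0],[0,0,-0.2],0],[[0.66,0.47,-0],[0,0,-0.2],0],[[0.79,0.33,0.06],[0,0,-0.17],0],[[0.76,0.4,0.05],[0,0,-0.17],0],[[0.73,0.46,0.06],[0,0,-0.17],0],[[0.68,0.52,0.06],[0,0,-0.17],0],[[0.64,0.58,0.05],[0,0,-0.17],0],[[0.58,0.63,0.06],[0,0,-0.18],0],[[0.53,0.68,0.06],[0,0,-0.17],0],[[0.53,0.47,0.2],[0,0,-0.13],0],[[0.5,0.5,0.2],[0,0,-0.14],0],[[0.47,0.54,0.2],[0,0,-0.13],0],[[0.43,0.56,0.2],[0,0,-0.14],0]]
```

Call:
servo_tool(rows=[[[0.74,-0.48,0],[0,0,-0.22],0],[[0.78,-0.4,0],[0,0,-0.21],0],[[0.83,-0.31,0],[0,0,-0.22],0],[[0.85,-0.22,0],[0,0,-0.21],0],[[0.87,-0.12,0],[0,0,-0.22],0],[[0.88,-0.04,0],[0,0,-0.21],0],[[0.87,0.06,0],[0,0,-0.22],0],[[0.87,0.16,0],[0,0,-0.22],0],[[0.8,-0.07,0],[0,0,-0.2],0],[[0.81,0.01,0],[0,0,-0.2],0],[[0.81,0.09,0],[0,0,-0.2],0],[[0.79,0.17,0],[0,0,-0.2],0]])

```text
time: 1.6
tool_pos: [0.4604, -0.249, 0.2224]
ee_rot: [-3.141, -0.0, 1.505]
force: [-0.3, -0.3, -0.4]
gripper_width: 0.006
gripper_force: 0.0
```

Call:
servo_tool(rows=[[[0.76,0.24,0],[0,0,-0.2],0],[[0.74,0.33,0],[0,0,-0.2],0],[[0.71,0.39,0],[0,0,-0.2],0],[[0.66,0.47,0],[0,0,-0.2],0],[[0.79,0.33,0.06],[0,0,-0.17],0],[[0.76,0.4,0.05],[0,0,-0.17],0],[[0.73,0.46,0.06],[0,0,-0.17],0],[[0.68,0.52,0.06],[0,0,-0.17],0],[[0.64,0.58,0.05],[0,0,-0.17],0],[[0.58,0.63,0.06],[0,0,-0.18],0]])

```text
time: 2.85
tool_pos: [0.5372, 0.1578, 0.2053]
ee_rot: [-3.141, 0.0, 2.419]
force: [0.6, -0.6, -0.5]
gripper_width: 0.009
gripper_force: 0.0
```

```bash
python3 - <<'E'
from h import *
s=sensors.read_state();print(s["time"],s["tool_pos"],s["ee_rot"],s["qpos"],s["gripper_width"])
plan([(.5105,.339,.15,2.77),(.5105,.339,.068,2.77)],0)
E
```

```text
2.85 [0.53715685 0.15775707 0.2053357 ] [-3.14112434e+00  1.51595216e-05  2.41939326e+00] [ 0.19412513  0.40253886 -0.74893027  1.81377974  0.31316457  1.04780832
  0.17468965] 0.009213674135659973
7
[[[0.56,0.47,0.22],[0,0,-0.14],0],[[0.52,0.51,0.22],[0,0,-0.14],0],[[0.49,0.55,0.22],[0,0,-0.14],0],[[0.45,0.58,0.23],[0,0,-0.14],0],[[0.41,0.61,0.22],[0,0,-0.14],0],[[-0,0,0.82],[0,0,-0],0],[[-0,0,0.82],[0,0,-0],0]]
```

Call:
servo_tool(rows=[[[0.56,0.47,0.22],[0,0,-0.14],0],[[0.52,0.51,0.22],[0,0,-0.14],0],[[0.49,0.55,0.22],[0,0,-0.14],0],[[0.45,0.58,0.23],[0,0,-0.14],0],[[0.41,0.61,0.22],[0,0,-0.14],0],[[0,0,0],[0,0,0],0],[[0,0,0],[0,0,0],0]])

```text
time: 3.72
tool_pos: [0.5112, 0.337, 0.1498]
ee_rot: [-3.14, 0.0, 2.766]
force: [0.6, 0.0, -0.7]
gripper_width: 0.007
gripper_force: 0.0
```

```bash
python3 - <<'E'
from h import *
plan([(.5105,.339,.15,2.77),(.5105,.339,.068,2.77)],0)
s=imaging.snapshot("scene");t=imaging.snapshot("top")
c=lambda i,x,y:cv2.resize(i[y:y+120,x:x+160],(640,300))
c=lambda i,x,y:cv2.resize(i[y:y+75,x:x+100],(400,300),interpolation=cv2.INTER_CUBIC)
cv2.imwrite("pics/d1.png",np.hstack([c(s,350,225),c(t,190,180)]))
E
```

```text
3
[[[0.03,0.03,-0],[0,0,-0.01],0],[[-0,0,0.82],[0,0,0],0],[[-0,0,0.82],[0,0,0],0]]
```

View pics/d1.png

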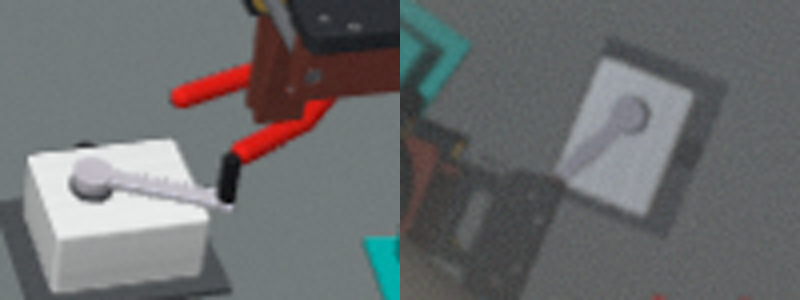

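The picture shows the closed fingers just beyond the lever post (crop (230,160)) on the far side from the sweep, clear of it. Descending and starting the push.

Call:
servo_tool(rows=[[[0.03,0.03,0.5],[0,0,0],0],[[0,0,0.6],[0,0,0],0],[[0,0,0.54],[0,0,0],0],[[0,0,0],[0,0,0],0]])

```text
time: 4.32
tool_pos: [0.5098, 0.3376, 0.0667]
ee_rot: [-3.138, -0.001, 2.765]
force: [-0.2, 0.1, 0.6]
gripper_width: 0.005
gripper_force: 0.0
```

Call:
servo_tool(rows=[[[0,-0.2,0],[0,0,0],0],[[0,-0.2,0],[0,0,0],0],[[0,-0.2,0],[0,0,0],0],[[0,-0.2,0],[0,0,0],0],[[0,-0.2,0],[0,0,0],0],[[0,-0.2,0],[0,0,0],0],[[0,0,0],[0,0,0],0]])

```text
time: 5.2
tool_pos: [0.4881, 0.283, 0.0681]
ee_rot: [-3.141, 0.0, 2.766]
force: [-0.1, 2.3, -0.6]
gripper_width: 0.008
gripper_force: 0.8
```

```bash
python3 - <<'E'
from h import *
plan([(.5105-.058*.363-.003,.339-.058*.932,.068,2.77)],0)
s=imaging.snapshot("scene");t=imaging.snapshot("top")
c=lambda i,x,y:cv2.resize(i[y:y+75,x:x+100],(400,300),interpolation=cv2.INTER_CUBIC)
cv2.imwrite("pics/d2.png",np.hstack([c(s,350,225),c(t,190,180)]))
E
```

```text
1
[[[0.04,0.02,0],[0,0,-0.01],0]]
```

View pics/d2.png

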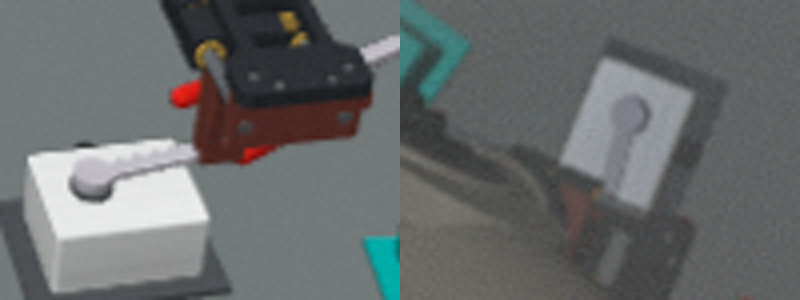

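The lever is turned about two thirds of the way and contact force is about 2 N. Pushing on in small steps.

Call:
servo_tool(rows=[[[0,-0.14,0],[0,0,0],0],[[0,-0.1,0],[0,0,0],0],[[0,-0.06,0],[0,0,0],0],[[0,0,0],[0,0,0],0]])

```text
time: 5.8
tool_pos: [0.4829, 0.27, 0.0683]
ee_rot: [3.141, 0.0, 2.766]
force: [2.5, 1.9, 0.3]
gripper_width: 0.003
gripper_force: 1.3
```

Call:
servo_tool(rows=[[[0,-0.03,0],[0,0,0],0],[[0,0,0],[0,0,0],0]])

```text
time: 6.05
tool_pos: [0.4822, 0.2689, 0.0683]
ee_rot: [3.141, 0.0, 2.767]
force: [3.5, 1.6, 0.4]
gripper_width: 0.007
gripper_force: 1.4
```

Call:
servo_tool(rows=[[[0,-0.03,0],[0,0,0],0],[[0,0,0],[0,0,0],0]])

```text
time: 6.3
tool_pos: [0.4816, 0.2673, 0.0682]
ee_rot: [3.142, 0.0, 2.767]
force: [3.4, 1.4, 0.0]
gripper_width: 0.008
gripper_force: 1.4
```

Call:
servo_tool(rows=[[[0,-0.06,0],[0,0,0],0],[[0,0,0],[0,0,0],0]])

```text
time: 6.55
tool_pos: [0.4804, 0.2643, 0.0682]
ee_rot: [-3.141, 0.0, 2.767]
force: [2.9, 2.4, 0.1]
gripper_width: 0.01
gripper_force: 1.5
```

Call:
servo_tool(rows=[[[0,-0.06,0],[0,0,0],0],[[0,0,0],[0,0,0],0]])

```text
time: 6.8
tool_pos: [0.48, 0.2632, 0.0684]
ee_rot: [3.138, 0.0, 2.767]
force: [5.7, 5.2, -3.6]
gripper_width: 0.007
gripper_force: 3.7
```

```bash
python3 - <<'E'
from h import *
s=imaging.snapshot("scene");t=imaging.snapshot("top")
c=lambda i,x,y:cv2.resize(i[y:y+60,x:x+80],(400,300),interpolation=cv2.INTER_CUBIC)
cv2.imwrite("pics/d3.png",np.hstack([c(s,350,235),c(t,210,185)]))
piv=np.array([.5478,.2535,.0635])
# expected lever-end pixels at stop
a=np.pi-.371+.45
print(proj("top",[piv,piv+[.07*np.cos(a),.07*np.sin(a),0]]),proj("scene",[piv,piv+[.07*np.cos(a),.07*np.sin(a),0]]))
E
```

```text
[[247.16892603 208.41558756]
 [248.47934688 236.75324684]] [[372.4385949  266.94860674]
 [396.55923517 254.34496859]]
```

View pics/d3.png

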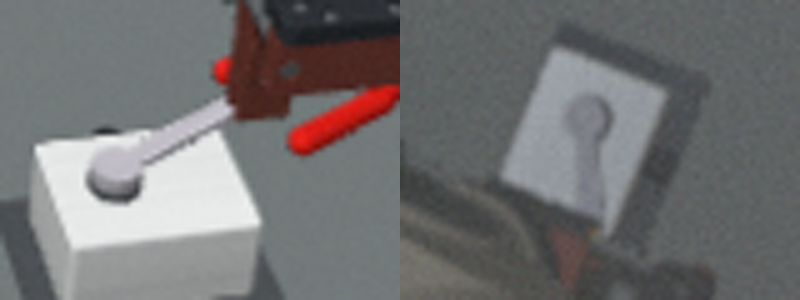

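Force has jumped to about 8 N and the lever's direction matches the expected stop (slope −0.52). Holding briefly, then lifting off.

Call:
servo_tool(rows=[[[0,-0.02,0],[0,0,0],0],[[0,0,0],[0,0,0],0],[[0,0.06,0],[0,0,0],0],[[0,0.02,-0.5],[0,0,0],0],[[0,0,-0.8],[0,0,0],0],[[0,0,-0.9],[0,0,0],0],[[0,0,-0.5],[0,0,0],0],[[0,0,0],[0,0,0],0]])

```text
time: 7.9
tool_pos: [0.4802, 0.2643, 0.2042]
ee_rot: [-3.141, 0.001, 2.766]
force: [-1.0, -0.7, 0.2]
gripper_width: 0.002
gripper_force: 0.0
```

```bash
python3 - <<'E'
from h import *
s=imaging.snapshot("scene");t=imaging.snapshot("top")
c=lambda i,x,y:cv2.resize(i[y:y+60,x:x+80],(400,300),interpolation=cv2.INTER_CUBIC)
cv2.imwrite("pics/d4.png",np.hstack([c(s,350,235),c(s,235,132)]))
plan([(.52,.1,.22,2.4),(.5175,-.26,.2,1.623)],1)
E
```

```text
13
[[[-0.49,-0.69,-0.09],[0,0,0.18],1],[[-0.55,-0.64,-0.09],[0,0,0.19],1],[[-0.6,-0.58,-0.09],[0,0,0.18],1],[[-0.66,-0.53,-0.09],[0,0,0.18],1],[[-0.54,-0.59,0.04],[0,0,0.17],1],[[-0.58,-0.55,0.05],[0,0,0.18],1],[[-0.63,-0.49,0.04],[0,0,0.17],1],[[-0.67,-0.44,0.05],[0,0,0.17],1],[[-0.7,-0.38,0.04],[0,0,0.17],1],[[-0.74,-0.32,0.05],[0,0,0.18],1],[[-0.76,-0.25,0.04],[0,0,0.17],1],[[-0.78,-0.18,0.04],[0,0,0.17],1],[[-0.79,-0.12,0.05],[0,0,0.18],1]]
```

View pics/d4.png

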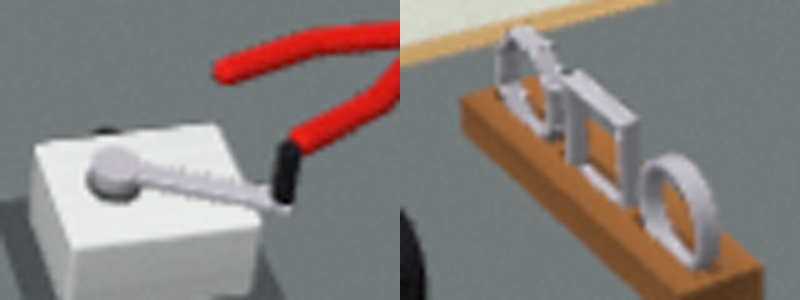

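The lever is back at rest (post at crop (287,155), as at the start) and the square bangle is undisturbed in the middle slot. Moving to the rack.

Call:
servo_tool(rows=[[[-0.49,-0.69,-0.09],[0,0,0.18],0.7],[[-0.55,-0.64,-0.09],[0,0,0.19],0.7],[[-0.6,-0.58,-0.09],[0,0,0.18],0.7],[[-0.66,-0.53,-0.09],[0,0,0.18],0.7],[[-0.54,-0.59,0.04],[0,0,0.17],0.7],[[-0.58,-0.55,0.05],[0,0,0.18],0.7],[[-0.63,-0.49,0.04],[0,0,0.17],0.7],[[-0.67,-0.44,0.05],[0,0,0.17],0.7],[[-0.7,-0.38,0.04],[0,0,0.17],0.7],[[-0.74,-0.32,0.05],[0,0,0.18],0.7],[[-0.76,-0.25,0.04],[0,0,0.17],0.7],[[-0.78,-0.18,0.04],[0,0,0.17],0.7]])

```text
time: 9.5
tool_pos: [0.5176, -0.2204, 0.2019]
ee_rot: [-3.138, -0.002, 1.708]
force: [0.2, 0.2, 0.8]
gripper_width: 0.699
gripper_force: 0.0
```

Call:
servo_tool(rows=[[[-0.79,-0.12,0.05],[0,0,0.18],0.7],[[0,0,0],[0,0,0],0.7],[[0,0,0],[0,0,0],0.7]])

```text
time: 9.88
tool_pos: [0.5186, -0.2589, 0.2007]
ee_rot: [-3.141, -0.001, 1.621]
force: [-0.2, 1.1, 0.4]
gripper_width: 0.7
gripper_force: 0.0
```

```bash
python3 - <<'E'
from h import *
s=sensors.read_state();print(s["tool_pos"],s["ee_rot"],s["qpos"])
plan([(.5175,-.2605,.12,1.623),(.5175,-.2605,.062,1.623)],.7,step=.03)
E
```

```text
[ 0.51861205 -0.25886839  0.20072783] [-3.14113111e+00 -9.94366440e-04  1.62135171e+00] [ 0.72555471  0.38396358 -0.47012256  1.78596941  0.19959661  1.01966431
  0.23016332]
5
[[[-0.01,-0.01,0.54],[0,0,-0],0.7],[[-0.01,-0.01,0.54],[0,0,-0],0.7],[[-0.01,-0,0.53],[0,0,-0],0.7],[[-0,-0,0.58],[0,0,-0],0.7],[[-0,-0,0.58],[0,0,-0],0.7]]
```

Call:
servo_tool(rows=[[[-0.01,-0.01,0.6],[0,0,0],0.7],[[-0.01,-0.01,0.6],[0,0,0],0.7],[[-0.01,0,0.6],[0,0,0],0.7],[[0,0,0.6],[0,0,0],0.7],[[0,0,0.45],[0,0,0],0.7],[[0,0,0],[0,0,0],0.7]])

```text
time: 10.62
tool_pos: [0.5168, -0.2588, 0.0573]
ee_rot: [-3.139, -0.002, 1.624]
force: [0.5, 0.1, 0.4]
gripper_width: 0.7
gripper_force: 0.0
```

Call:
servo_tool(rows=[[[0,0,0],[0,0,0],0.4],[[0,0,0],[0,0,0],0.3],[[0,0,0],[0,0,0],0.22],[[0,0,0],[0,0,0],0.18],[[0,0,0],[0,0,0],0],[[0,0,0],[0,0,0],0],[[0,0,0],[0,0,0],0]], newtons=25)

```text
time: 11.5
tool_pos: [0.5178, -0.2606, 0.0588]
ee_rot: [3.141, 0.0, 1.622]
force: [-0.1, 0.4, 2.0]
gripper_width: 0.157
gripper_force: 25.0
```

The opening of 13.8 mm at 25 N matches the 14 mm bar. Lifting.

Call:
servo_tool(rows=[[[0,0,-0.2],[0,0,0],0],[[0,0,-0.3],[0,0,0],0],[[0,0,-0.4],[0,0,0],0],[[0,0,-0.5],[0,0,0],0],[[0,0,-0.6],[0,0,0],0],[[0,0,-0.5],[0,0,0],0],[[0,0,-0.28],[0,0,0],0],[[0,0,0],[0,0,0],0]])

```text
time: 12.5
tool_pos: [0.5182, -0.2608, 0.199]
ee_rot: [3.14, 0.001, 1.622]
force: [-0.2, -0.3, -1.4]
gripper_width: 0.154
gripper_force: 25.0
```

```bash
python3 - <<'E'
from h import *
plan([(.5938,-.0022,.198,1.506)],0,step=.032)
E
```

```text
9
[[[0.57,0.2,0],[0,0,0.03],0],[[0.56,0.19,0],[0,0,0.02],0],[[0.57,0.18,0.01],[0,0,0.03],0],[[0.58,0.17,-0],[0,0,0.02],0],[[0.57,0.17,0],[0,0,0.03],0],[[0.58,0.16,0],[0,0,0.02],0],[[0.58,0.15,0.01],[0,0,0.03],0],[[0.58,0.15,-0],[0,0,0.03],0],[[0.58,0.14,0],[0,0,0.02],0]]
```

Call:
servo_tool(rows=[[[0.57,0.2,0],[0,0,0.03],0],[[0.56,0.19,0],[0,0,0.02],0],[[0.57,0.18,0.01],[0,0,0.03],0],[[0.58,0.17,0],[0,0,0.02],0],[[0.57,0.17,0],[0,0,0.03],0],[[0.58,0.16,0],[0,0,0.02],0],[[0.58,0.15,0.01],[0,0,0.03],0],[[0.58,0.15,0],[0,0,0.03],0],[[0.58,0.14,0],[0,0,0.02],0],[[0,0,0],[0,0,0],0],[[0,0,0],[0,0,0],0],[[0,0,0],[0,0,0],0]])

```text
time: 14.0
tool_pos: [0.593, -0.0036, 0.1962]
ee_rot: [-3.141, 0.001, 1.505]
force: [-0.4, -1.3, -0.5]
gripper_width: 0.155
gripper_force: 25.0
```

```bash
python3 - <<'E'
from h import *
np.set_printoptions(precision=4,suppress=True)
s=sensors.read_state();print(s["tool_pos"],s["ee_rot"],s["gripper_force"])
im=imaging.snapshot("scene");cv2.imwrite("pics/s9.png",im)
x,y=180,130
cv2.imwrite("pics/d5.png",cv2.resize(im[y:y+120,x:x+160],(800,600),interpolation=cv2.INTER_CUBIC))
print(proj("scene",[s["tool_pos"]-[0,0,.0128],s["tool_pos"]-[0,0,.0468],[.5938,-.0022,.1855],[.7335,-.0113,.1855]])-[x,y])
E
```

```text
[ 0.593  -0.0036  0.1962] [-3.1407  0.0008  1.505 ] 24.99759793281555
[[114.5419  38.7331]
 [114.6863  51.0921]
 [114.5013  38.315 ]
 [ 56.4407  52.8617]]
```

View pics/d5.png

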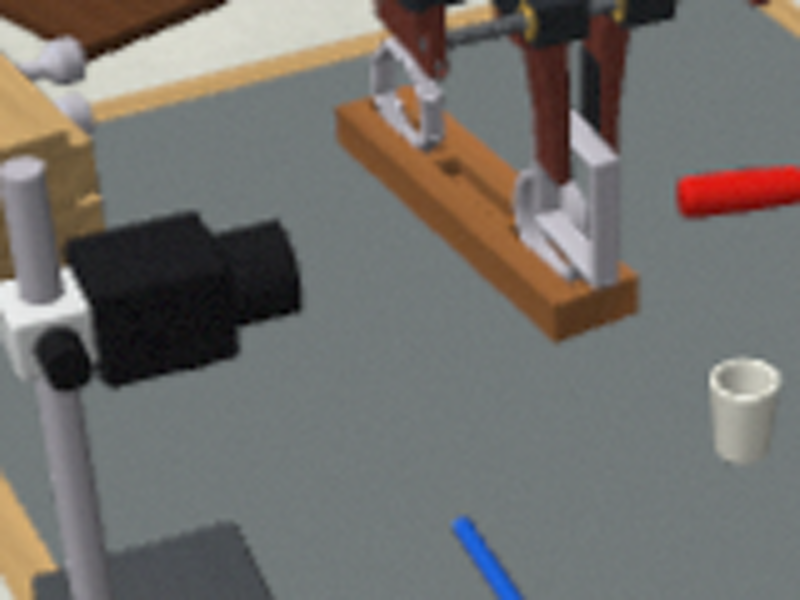

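The picture shows the square bangle upright in the fingers. Its lower bar centre is at about (570,253) against a prediction of (573,255), and the lens rim is at (283,265) as measured. The other two bangles are still in their slots.

```bash
python3 -c "
from h import *
print(ticket.job_done())"
```

```text
the job is handed in; nothing more can be done
None
```

I swung the tally lever to its stop and it sprang back. The square bangle is held still and upright in front of the lens, by my measurement within a few millimetres of the focus, and the job is handed in; no verdict came back.

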